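# Push a bonded specimen through the curing bay's spring flap

### The arm

A 6-joint arm with a two-finger parallel gripper is mounted at the origin on the work surface. World frame = base frame: x ahead of the robot, y to its left, z up, the work surface at z = 0. Lengths are in m, angles in rad, forces in N, time in s.
With the tool pointing down it reaches from about 0.35 to 0.775 m from the base axis. Payload 5.5 kg.
Tool frame: the origin (TCP) lies midway between the tips of the shut fingers; the grasp point (between the pads) lies 19 mm behind it; z points along the fingers, x is the direction in which the jaws open and shut, and the axes are right-handed (so a half turn about z gives the same grasp; the last joint's range is limited). The gripper opens to 85 mm and grips with 20 to 120 N. Pads are 22 mm wide; open, the fingers measure 114 mm over their backs; the gripper's body (76 mm by 85 mm) begins 54 mm behind the grasp point. The pads swing forward as they close: fully open they stand 13 mm farther back than shut.
Start: joints at [1.145, 0.313, 0.046, 1.304, 0, 1.431], TCP at [0.162, 0.552, 0.231] pointing down, gripper open.
Joint ranges: [-2.76, 2.76], [-0.86, 1.69], [-1.03, 1.26], [-2.2, 2.34], [-1.47, 1.5], [-3.14, 3.14]. Speed limits (rad/s): [2.57, 2.57, 3.14, 3.14, 3.14, 3.14].

### API

Orientations are given as a unit quaternion [w, x, y, z].
In Python, from workcell import env gives the robot as it stands.
- The arm moves only by the tool servo_tool, never from a script. Its argument "targets" is a list of rows, each an object with "xyz": the shift along the tool's x, y, z in m, a list of three; "twist": the turn, a rotation vector about the tool's x, y, z in rad, a list of three; "jaw": the opening, from 0 (shut) to 1 (fully open). A call has 1 to 12 rows; each row is the pose to reach, as a shift and turn from the pose commanded when the call began, along the tool's axes at that moment; what a row does not reach only later rows make up. A row lasts 1/12 s, in which the tool goes at most 41.7 mm and 7.16 degrees, less where a joint would pass 70% of its speed; a pose out of reach is approached as far as the arm can. A call with a gripper value outside its range is refused whole. The fingers move at their own pace and stop on an object; "squeeze" is the grip in N (left out, the last holds). Time passes only in rows, so rows that repeat a pose let the fingers close. It gives the time, the measured TCP pose, the force and the opening at its end, in the units of the state.
- env.get_state(): the state, without advancing time (a new reading comes with each control period).
- env.read_camera(name): name is "side" or "top"; returns a dict with "color" (384x512x3 uint8, red, green, blue), "depth" (384x512 float32, m along the optical axis (not along the pixel's ray), 0 where there is no reading), "fx", "fy", "cx", "cy" (pixels), "k1" (the pictures are not rectified: a ray, as slopes to the right and down, at radius r is drawn at 1 + k1 r^2 times it, then the intrinsics apply), "eye" and "attitude" of the camera in the world. Camera axes: x right, y down, z forward; pixel columns grow to the right and rows downward; lengths in m; the calibration is good to about 2 mm. A picture is of the moment at which its call begins.
- env.hand_in(): hands the job in, once; it reports no verdict.
The state is a dict: "clock": time; "joint_pos": joint angles; "qvel": joint speeds; "tau": joint torques, N m; "tcp_pos": TCP position; "orientation": TCP orientation; "wrist_force": force on the tool from outside, world axes, zero at the start; "ft_torque": the same for the moment, N m; "finger_gap": finger opening in m.
Only numpy, scipy, OpenCV 4.12 (cv2) and the standard library are available. Lean on these libraries where they do the work, as an engineer would, in place of code of your own. Each camera call takes 0.05 s, during which the arm holds its last target. There are 200 camera calls.

### The job

The tube on the white carrier block has just been glued and has to go into the blue curing bay. Push the bay's orange self-closing flap inwards with one finger and keep it open while the other finger pushes the carrier along its guideway, through the opening, until it stands wholly on the green zone at the far end, clear of the flap's swing; then withdraw so that the flap shuts behind it. Only push: never lift or tip the carrier, never let the flap touch the carrier or its tube, and leave everything else where it is.

Things in the scene. Friction and masses are not known exactly. Their poses are not given: they have to be found in the camera images.
- bay: Curing bay, fixed, roofless: grey deck, its x -86 to 86, y -130 to +230 mm, 6 mm thick. Origin on the table in mid-mouth under the shut flap; y points into the bay (passage), z up. y < 0 is an open apron. At y > 0 blue walls, top 48 mm above the table, inner faces x = -80, x = 80, y = 224. Mouth at y = 0, no lintel: 14 mm hinge post at x = -74, top 56; latch post at x = 79 (8 wide), top 50.
- guideway (a point): Point on the deck in the mouth, 6 mm above the table, mid-way between the two straight aluminium guide rails (bay x = 50, y = 0 mm). The rails run along the bay's y from y = -120 to 220 mm, 46 mm apart inside, their tops 8 mm above the deck (14 mm above the table), under the flap.
- zone (a point): Centre of the flat green zone on the deck between the rails (bay x = 50, y = 164 mm), 46 mm wide, from y = 105 to 223 mm; 6 mm above the table. The flap sweeps all within 140 mm of its hinge, along the guideway as far as about y = 100 mm; the whole carrier must end beyond that.
- flap (a joint): Angle of the orange flap, rad: 0 shut (across the mouth, along the bay's x), growing as it swings into the bay (+y), stop at 1.75. Board 140 mm long, 5 thick, 17 to 51 mm above the table, on a vertical hinge; clears the rails by 3 mm. Starts shut. A spring shuts it (0.03 N m when shut, plus 0.05 per rad; about half a second to shut from wide open).
- flap_hinge (a point): Point on the flap's hinge axis, half-way up the flap, 34 mm above the table, at bay x = -74, y = 0 mm.
- flap_edge (a point): Middle of the flap's free (black) edge, 140 mm from the hinge axis, 34 mm above the table.
- carrier_center (a point): Centre of the carrier's white base block, 40 mm (x) by 44 (y, along the guideway) by 26 high, 19 mm above the table; block top at 32 mm. On it a grey 27 mm tube in a 36 mm white flange, top 57 mm above the table. 0.11 to 0.22 kg, loose between the rails, slides freely; axes along the bay's. Starts on the apron, centre at bay y -100 to -60 mm.
- collar: Bystander: black shaft collar, 34 mm diameter, 15 mm high, on the apron beside the guideway on its -x side (bay x about -60, y about -105 mm). Origin at its underside.
- cured: Bystander: earlier specimen, white 36 mm square base 10 mm high with an amber tube of 27 mm diameter, 35 mm high in all, in the bay's far corner beyond the flap's swing (bay x about -52, y about +190 mm). Origin at its underside.
- collar_big: Bystander: black shaft collar, 60 mm diameter, 20 mm high, on the table. Origin at its underside.
- tape: Bystander: yellow roll of tape lying flat, 90 mm diameter, 24 mm high. Origin at its underside.
- cup: Bystander: blue cup, 68 mm diameter, 75 mm high. Origin at its underside.
- driver: Bystander: screwdriver with a red handle, lying on the table.
- caliper: Bystander: steel caliper 200 mm long with a black slide, lying on the table. Origin at its underside.
- carrier: The carrier itself: as carrier_center, but the point is at the middle of the block's underside.
Mind the look-alikes: they are no part of the job. What is shaped like the carrier but turquoise is not meant.

How it is judged:
On the way, in this order (a step that is already met when the one before it is completed fails the run):
1. a finger has begun to open the flap while the carrier is still outside the mouth (value of joint flap above 0.2 rad and contact force between the fingers and flap above 0.05 N and y of carrier_center in the frame of bay below -0.02 m), for 0.03 s.
2. the carrier is in the mouth while a finger holds the flap open (value of joint flap above 0.6 rad and contact force between the fingers and flap above 0.05 N and y of carrier_center in the frame of bay between 0 and 0.11 m), for 0.1 s.
At the end, for the whole second after the job is handed in: The carrier stands upright and at rest on the guideway inside the bay, its centre more than 125 mm past the mouth (wholly on the green zone within 2 mm, clear of the flap's swing), and the flap is shut to within 0.08 rad (y of carrier_center in the frame of bay above 0.125 m and x of carrier_center in the frame of bay between 0.03 and 0.07 m and z of carrier_center in the frame of bay below 0.023 m and angle between carrier_center's own z axis and vertical below 0.1 rad and value of joint flap below 0.08 rad and linear speed of carrier below 0.01 m/s and velocity of joint flap below 0.05 rad/s); the robot touches nothing.
It fails at once if the carrier is lifted (more than 9 mm) or tipped (more than 0.2 rad) (z of carrier_center in the frame of bay above 0.028 m or angle between carrier_center's own z axis and vertical above 0.2 rad).
It fails at once if the flap touches the carrier or its tube (contact force between flap and carrier above 0.15 N).
It fails at once if a bystander is moved by more than 20 mm (distance of any of collar, cured, collar_big, tape, cup, driver, caliper from where it was at the start of the episode above 0.02 m).
It also fails if it takes over 38 s, if anything falls off the work surface, if the arm or the gripper's body presses on something with over 40 N, if the wrist force passes 120 N, or if a joint passes its speed limit or range.

## Working session

There is one attempt and no reset: what is moved stays moved. The work goes in short steps, Python scripts to look and compute and a tool call to move; the robot and the scene stay as the last step left them, time stands still between calls to the robot, and variables do not carry over. Pictures are saved under pics/ and viewed, about 8 in all and at most 12, crops included, and the job is handed in when it is done.

Besides the shell and the picture viewer there is one more tool, called after "Emit:" by a JSON object that holds its "fn" and its "kwargs", one argument or row to a line. servo_tool: Moves the arm, as the interface text tells. Its arguments: {"type":"object","properties":{"targets":{"type":"array","items":{"type":"object","properties":{"xyz":{"type":"array","items":{"type":"number"}},"twist":{"type":"array","items":{"type":"number"}},"jaw":{"type":"number"}}}},"squeeze":{"type":"number"}},"required":["targets"]}

```bash
mkdir -p pics; cat > h.py <<'E'
import numpy as np, cv2, json
from workcell import env
from scipy.spatial.transform import Rotation as R
def rot(a):
    a=np.array(a,float)
    return a if a.shape==(3,3) else R.from_quat([a[1],a[2],a[3],a[0]]).as_matrix()
def rays(c,uv):
    uv=np.array(uv,float).reshape(-1,2)
    K=np.array([[c['fx'],0,c['cx']],[0,c['fy'],c['cy']],[0,0,1.]])
    p=cv2.undistortPoints(uv[:,None],K,np.array([c['k1'],0,0,0.]))[:,0]
    return np.c_[p,np.ones(len(p))]@rot(c['attitude']).T
def plane(c,uv,z):
    d=rays(c,uv); e=np.array(c['eye']); return e+d*((z-e[2])/d[:,2])[:,None]
def save(c,n): cv2.imwrite(n,c['color'][:,:,::-1])
E
python3 - <<'E'
from h import *
s=env.get_state(); print(s)
for n in('top','side'):
    c=env.read_camera(n); print(n,{k:v for k,v in c.items() if k not in('color','depth')}); save(c,f'pics/{n}0.png')
    np.savez(f'{n}0.npz',**c)
E
```

```text
{'clock': 0.0, 'joint_pos': array([ 1.14537251e+00,  3.13978492e-01,  4.49639157e-02,  1.30359920e+00,
       -6.74088312e-06,  1.43123051e+00]), 'qvel': array([ 0.00147433, -0.00134425, -0.00100875,  0.00141165, -0.00100747,
       -0.0010875 ]), 'tau': array([-3.62849150e-04, -4.80624926e+01,  2.98531455e+01,  1.92585401e-02,
       -2.74909480e-04, -1.78284694e-07]), 'tcp_pos': array([0.16191526, 0.55119205, 0.23041518]), 'orientation': array([ 4.40932931e-04,  8.00618410e-01,  5.99173877e-01, -7.94589047e-04]), 'wrist_force': array([ 0.07496278, -1.03563437, -0.95799226]), 'ft_torque': array([ 0.04980787,  0.03243198, -0.02100636]), 'finger_gap': 0.08533160109912329}
top {'fx': 482.50171297376875, 'fy': 482.50171297376875, 'cx': 260.3532822368462, 'cy': 190.4932139809614, 'k1': -0.11582679407631619, 'eye': array([0.27062213, 0.01943539, 1.6839014 ]), 'attitude': array([-0.05780826,  0.71524784, -0.69447066,  0.05281322])}
side {'fx': 393.9757631158563, 'fy': 393.9757631158563, 'cx': 254.65683259495077, 'cy': 195.4258097529842, 'k1': 0.0040877745272929105, 'eye': array([ 0.47575091, -0.94717997,  0.59826347]), 'attitude': array([-0.5031896 ,  0.86359116, -0.02449481,  0.02026166])}
```

View pics/top0.png

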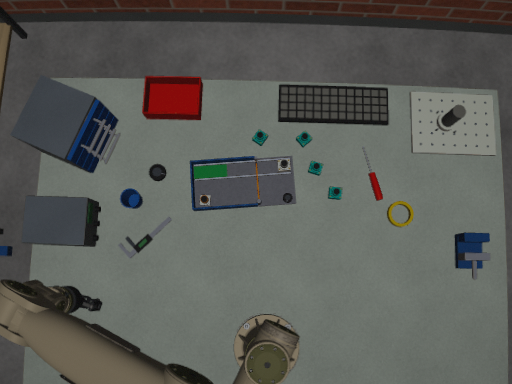

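View pics/side0.png

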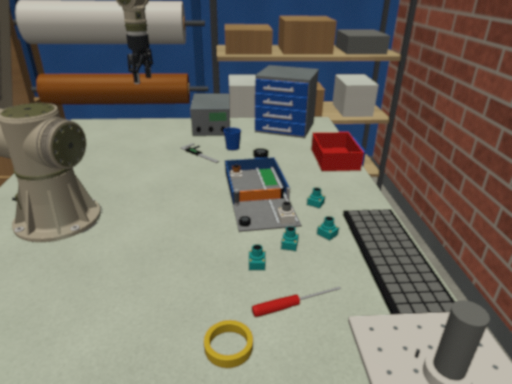

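Candidates: the white block with grey tube at top (284,163) is the carrier. It is white and stands between the rails on the apron. The turquoise look-alikes at (260,137), (304,138), (315,168) and (335,192) are not meant. I'll confirm this in a crop and measure the bay.

```bash
python3 - <<'E'
from h import *
c=dict(np.load('top0.npz')); im=c['color']; 
cv2.imwrite('pics/crop.png',cv2.resize(im[148:218,182:304,::-1],None,fx=6,fy=6,interpolation=cv2.INTER_CUBIC))
hsv=cv2.cvtColor(im,cv2.COLOR_RGB2HSV); H,S,V=[hsv[...,i].astype(int) for i in range(3)]
v,u=np.mgrid[:384,:512]; roi=(u>182)&(u<304)&(v>148)&(v<218)
d=rays(c,np.c_[u.ravel(),v.ravel()]); P=(c['eye']+d*c['depth'].reshape(-1,1)).reshape(384,512,3)
def rep(n,m,z):
    uv=np.c_[u[m],v[m]]; w=plane(c,uv,z)
    r=cv2.minAreaRect((w[:,:2]*1000).astype(np.float32)); 
    print(n,m.sum(),'uv',uv.mean(0).round(1),'rect mm',np.round(r[0]),np.round(r[1]),round(r[2],2),'depth z med',np.median(P[m][:,2]).round(4)); return w
blue=roi&(H>100)&(H<130)&(S>100)
rep('blue',blue,.048); rep('bluetop',blue&(P[...,2]>.04),.048)
org=roi&(H>5)&(H<22)&(S>130)&(u>245); w=rep('orange',org,.051)
l=cv2.fitLine(w[:,:2].astype(np.float32),2,0,.01,.01).ravel(); print('line',l,'proj',np.percentile((w[:,:2]-l[2:])@l[:2],[0,100]))
gr=roi&(H>45)&(H<75)&(S>120); rep('green',gr,.006)
white=roi&(V>170)&(S<40); rep('white',white&(u>270),.032)
dark=roi&(V<45)&(u>270)&(v>185); rep('collar',dark,.015)
c=dict(np.load('side0.npz'));im=c['color'];cv2.imwrite('pics/crops.png',cv2.resize(im[150:240,215:310,::-1],None,fx=6,fy=6,interpolation=cv2.INTER_CUBIC))
E
```

```text
blue 539 uv [216.2 181.3] rect mm [552. 165.] [176. 224.] 5.88 depth z med 0.0442
bluetop 336 uv [214.6 182.9] rect mm [553. 165.] [173. 224.] 5.88 depth z med 0.0477
orange 48 uv [257.1 181. ] rect mm [563.  47.] [123.   5.] 5.93 depth z med 0.0512
line [0.9949806  0.10006844 0.5611378  0.04718304] proj [-0.05953276  0.06315743]
green 403 uv [210.  171.1] rect mm [600. 217.] [ 44. 118.] 5.92 depth z med 0.007Traceback (most recent call last):
  File "<stdin>", line 16, in <module>
  File "<stdin>", line 8, in rep
  File "h.py", line 13, in plane
    d=rays(c,uv); e=np.array(c['eye']); return e+d*((z-e[2])/d[:,2])[:,None]
  File "h.py", line 10, in rays
    p=cv2.undistortPoints(uv[:,None],K,np.array([c['k1'],0,0,0.]))[:,0]
      ~~~~~~~~~~~~~~~~~~~^^^^^^^^^^^^^^^^^^^^^^^^^^^^^^^^^^^^^^^^^
cv2.error: OpenCV(4.12.0) /io/opencv/modules/calib3d/src/undistort.dispatch.cpp:347: error: (-215:Assertion failed) CV_IS_MAT(_src) && CV_IS_MAT(_dst) && (_src->rows == 1 || _src->cols == 1) && (_dst->rows == 1 || _dst->cols == 1) && _src->cols + _src->rows - 1 == _dst->rows + _dst->cols - 1 && (CV_MAT_TYPE(_src->type) == CV_32FC2 || CV_MAT_TYPE(_src->type) == CV_64FC2) && (CV_MAT_TYPE(_dst->type) == CV_32FC2 || CV_MAT_TYPE(_dst->type) == CV_64FC2) in function 'cvUndistortPointsInternal'
```

View pics/crop.png

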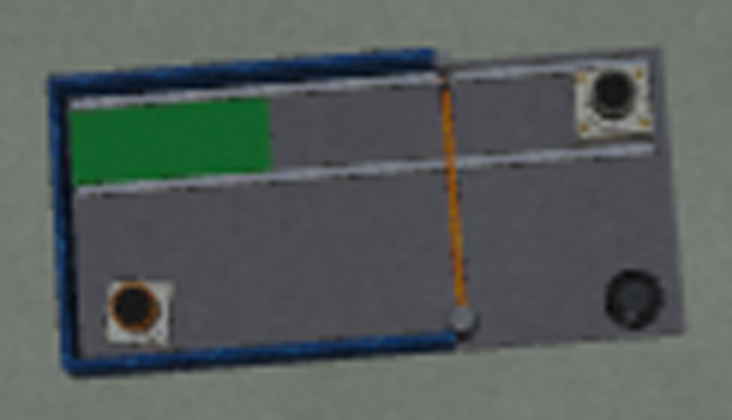

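The crop shows the white carrier with the grey tube between the rails at about (284,165), the orange flap at u≈257 with its hinge post at (259,201), and the green zone at the far left. The bay is yawed about 5.9°. Next I'll fix the carrier's position and plan the moves.

```bash
cat >> h.py <<'E'
a=np.radians(5.9); O=np.array([.566,.0485]); B=np.array([[np.cos(a),-np.sin(a)],[np.sin(a),np.cos(a)]])
tobay=lambda w:(np.asarray(w)[...,:2]-O)@B*1000
toworld=lambda b:O+np.asarray(b)/1000@B.T
def fing(C,phi,g=85):
    "bay boxes of fingers A (+x) and B (-x)"
    e=np.array([np.cos(phi),np.sin(phi)]);n=np.array([-e[1],e[0]])
    return [np.array([C+s*x*e+y*n for x in(g/2,g/2+14.5) for y in(-11,11)]) for s in(1,-1)]
def flap(A):
    d=A-[-74,0]; r=np.hypot(*d.T); t=np.arctan2(d[:,1],d[:,0])+np.arcsin(np.minimum(1,2.5/r))
    i=t.argmax(); return t[i],r[i]
def move(P0,q0,C,phi,z):
    "shift/twist in tool axes from pose P0,q0 to pointing-down pose"
    M=rot(q0); x=np.array([np.cos(phi+a),np.sin(phi+a),0]); zz=np.array([0,0,-1.]); T=np.c_[x,np.cross(zz,x),zz]
    return M.T@(np.r_[toworld(C),z]-P0), R.from_matrix(M.T@T).as_rotvec()
E
python3 - <<'E'
from h import *
c=dict(np.load('top0.npz')); im=c['color']; hsv=cv2.cvtColor(im,cv2.COLOR_RGB2HSV).astype(int); S,V=hsv[...,1],hsv[...,2]
v,u=np.mgrid[:384,:512]
m=(u>274)&(u<293)&(v>155)&(v<174)&(V>135)&(S<50); w=tobay(plane(c,np.c_[u[m],v[m]],.032))
print('carrier white bay',m.sum(),np.percentile(w,[2,98],axis=0).round(1).tolist())
print('manual', tobay(plane(c,[[182+614.5/6,148+103/6]],.032)), tobay(plane(c,[[182+463/6,148+319/6]],.056)),'hinge post should be -74,0')
print('deck apron corners',tobay(plane(c,[[182+684/6,148+333/6],[182+660/6,148+48/6]],.006)),'should be -86,-130; 86,-130')
# plan
for C,ph in [((18,-85),130),((18,-48),130),((18,-35),130),((18,20),130),((16,40),140),((10,70),155),((3,95),170),((0,107),180)]:
    A,Bf=fing(np.array(C),np.radians(ph)); t,r=flap(A); k=Bf[:,1].argmax(); yf=Bf[k,1]+44
    print(C,ph,'flap',t.round(2),'r',r.round(),'B contact',Bf[k].round(),'carrier yc',(yf-22).round(),'front limit',(104*np.tan(t)-2.5/np.cos(t)).round() , 'front',yf.round(),'Axmin',A[:,0].min().round(),'Bx',Bf[:,0].min().round(),Bf[:,0].max().round())
s=env.get_state(); print(move(s['tcp_pos'],s['orientation'],np.array([18,-85]),np.radians(130),.12))
E
```

```text
carrier white bay 28 [[26.0, -113.4], [68.7, -77.5]]
manual [[  47.2551211  -100.25808427]] [[-76.12292226  -2.92191306]] hinge post should be -74,0
deck apron corners [[ -87.12414868 -131.27823626]
 [  83.95140423 -131.54375608]] should be -86,-130; 86,-130
(18, -85) 130 flap -0.46 r 72.0 B contact [  54. -110.] carrier yc -88.0 front limit -54.0 front -66.0 Axmin -27.0 Bx 37.0 63.0
(18, -48) 130 flap 0.08 r 64.0 B contact [ 54. -73.] carrier yc -51.0 front limit 6.0 front -29.0 Axmin -27.0 Bx 37.0 63.0
(18, -35) 130 flap 0.28 r 66.0 B contact [ 54. -60.] carrier yc -38.0 front limit 27.0 front -16.0 Axmin -27.0 Bx 37.0 63.0
(18, 20) 130 flap 0.91 r 74.0 B contact [54. -5.] carrier yc 17.0 front limit 130.0 front 39.0 Axmin -27.0 Bx 37.0 63.0
(16, 40) 140 flap 1.08 r 79.0 B contact [56. 21.] carrier yc 43.0 front limit 189.0 front 65.0 Axmin -35.0 Bx 41.0 67.0
(10, 70) 155 flap 1.28 r 89.0 B contact [53. 62.] carrier yc 84.0 front limit 340.0 front 106.0 Axmin -46.0 Bx 44.0 66.0
(3, 95) 170 flap 1.4 r 96.0 B contact [47. 98.] carrier yc 120.0 front limit 581.0 front 142.0 Axmin -55.0 Bx 43.0 61.0
(0, 107) 180 flap 1.45 r 119.0 B contact [ 42. 118.] carrier yc 140.0 front limit 827.0 front 162.0 Axmin -57.0 Bx 42.0 57.0
(array([-0.44010933,  0.5783152 ,  0.11108155]), array([-0.00111551,  0.00137498, -1.08687144]))
```

Emit:
{"fn": "servo_tool", "kwargs": {
  "targets": [
    {"xyz": [-0.24, 0.32, 0], "twist": [0, 0, -0.6], "jaw": 1},
    {"xyz": [-0.24, 0.32, 0], "twist": [0, 0, -0.6], "jaw": 1},
    {"xyz": [-0.24, 0.32, 0], "twist": [0, 0, -0.6], "jaw": 1},
    {"xyz": [-0.24, 0.32, 0], "twist": [0, 0, -0.6], "jaw": 1},
    {"xyz": [-0.24, 0.32, 0], "twist": [0, 0, -0.6], "jaw": 1},
    {"xyz": [-0.24, 0.32, 0], "twist": [0, 0, -0.6], "jaw": 1},
    {"xyz": [-0.24, 0.32, 0], "twist": [0, 0, -0.6], "jaw": 1},
    {"xyz": [-0.24, 0.32, 0], "twist": [0, 0, -0.6], "jaw": 1},
    {"xyz": [-0.24, 0.32, 0], "twist": [0, 0, -0.6], "jaw": 1},
    {"xyz": [-0.24, 0.32, 0], "twist": [0, 0, -0.6], "jaw": 1},
    {"xyz": [-0.24, 0.32, 0], "twist": [0, 0, -0.6], "jaw": 1},
    {"xyz": [-0.24, 0.32, 0], "twist": [0, 0, -0.6], "jaw": 1}
  ]
}}

```text
clock: 1.1
tcp_pos: [0.4026, 0.2293, 0.2309]
orientation: [-0.0, 0.59, 0.807, -0.0]
wrist_force: [0.7, -0.3, -0.2]
finger_gap: 0.0854
```

```bash
sed -i 's/\[.566,.0485\]/[.5645,.0467]/' h.py; python3 - <<'E'
from h import *
s=env.get_state(); print(s['clock'],s['tcp_pos'],move(s['tcp_pos'],s['orientation'],np.array([16,-104]),np.radians(130),.12))
E
```

```text
1.1 [0.40255028 0.22925378 0.23089435] (array([-0.32822523,  0.09331972,  0.11076959]), array([-7.19371200e-04, -3.47436051e-04, -4.92361717e-01]))
```

Emit:
{"fn": "servo_tool", "kwargs": {
  "targets": [
    {"xyz": [-0.16, 0.046, 0], "twist": [0, 0, -0.25], "jaw": 1},
    {"xyz": [-0.16, 0.046, 0], "twist": [0, 0, -0.25], "jaw": 1},
    {"xyz": [-0.16, 0.046, 0], "twist": [0, 0, -0.25], "jaw": 1},
    {"xyz": [-0.328, 0.093, 0.03], "twist": [0, 0, -0.492], "jaw": 1},
    {"xyz": [-0.328, 0.093, 0.03], "twist": [0, 0, -0.492], "jaw": 1},
    {"xyz": [-0.328, 0.093, 0.11], "twist": [0, 0, -0.492], "jaw": 1},
    {"xyz": [-0.328, 0.093, 0.11], "twist": [0, 0, -0.492], "jaw": 1},
    {"xyz": [-0.328, 0.093, 0.11], "twist": [0, 0, -0.492], "jaw": 1},
    {"xyz": [-0.328, 0.093, 0.11], "twist": [0, 0, -0.492], "jaw": 1},
    {"xyz": [-0.328, 0.093, 0.11], "twist": [0, 0, -0.492], "jaw": 1},
    {"xyz": [-0.328, 0.093, 0.11], "twist": [0, 0, -0.492], "jaw": 1}
  ]
}}

```text
clock: 2.02
tcp_pos: [0.5908, -0.0523, 0.1179]
orientation: [-0.002, 0.374, 0.928, -0.0]
wrist_force: [-0.3, -0.4, 0.1]
finger_gap: 0.0854
```

```bash
python3 - <<'E'
from h import *
s=env.get_state(); print(s['clock'],s['tcp_pos'],tobay(s['tcp_pos']),move(s['tcp_pos'],s['orientation'],np.array([16,-104]),np.radians(130),.008))
c=env.read_camera('side'); np.savez('side1.npz',**c)
cv2.imwrite('pics/side1.png',cv2.resize(c['color'][110:240,200:320,::-1],None,fx=4.5,fy=4.5,interpolation=cv2.INTER_CUBIC))
E
```

```text
2.0167 [ 0.59078459 -0.05227459  0.11791964] [  15.97151001 -101.15216059] (array([-0.00265841, -0.00155141,  0.10991344]), array([-0.00242592, -0.00423024,  0.00383976]))
```

View pics/side1.png

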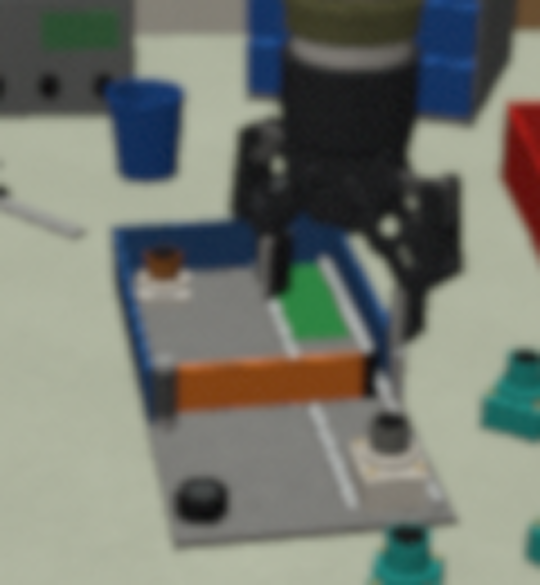

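Emit:
{"fn": "servo_tool", "kwargs": {
  "targets": [
    {"xyz": [-0.004, -0.003, 0.02], "twist": [0, 0, 0], "jaw": 1},
    {"xyz": [-0.004, -0.003, 0.05], "twist": [0, 0, 0], "jaw": 1},
    {"xyz": [-0.004, -0.003, 0.08], "twist": [0, 0, 0], "jaw": 1},
    {"xyz": [-0.004, -0.003, 0.108], "twist": [0, 0, 0], "jaw": 1},
    {"xyz": [-0.004, -0.003, 0.108], "twist": [0, 0, 0], "jaw": 1},
    {"xyz": [-0.004, -0.003, 0.108], "twist": [0, 0, 0], "jaw": 1}
  ]
}}

```text
clock: 2.57
tcp_pos: [0.5906, -0.0545, 0.0134]
orientation: [-0.002, 0.372, 0.928, 0.0]
wrist_force: [0.6, -0.2, 0.5]
finger_gap: 0.0855
```

```bash
python3 - <<'E'
from h import *
s=env.get_state(); print(s['clock'],s['tcp_pos'],tobay(s['tcp_pos']),s['orientation'],s['wrist_force'],move(s['tcp_pos'],s['orientation'],np.array([16,-51]),np.radians(130),.008))
c=env.read_camera('side'); np.savez('side2.npz',**c)
cv2.imwrite('pics/side2.png',cv2.resize(c['color'][130:240,200:320,::-1],None,fx=5,fy=5,interpolation=cv2.INTER_CUBIC))
v,u=np.mgrid[:384,:512]; P=(c['eye']+rays(c,np.c_[u.ravel(),v.ravel()])*c['depth'].reshape(-1,1))
C=tobay(s['tcp_pos']); b=tobay(P); z=P[:,2]*1000
ph=np.radians(130); e=np.array([np.cos(ph),np.sin(ph)]); n=np.array([e[1],-e[0]])
l=np.c_[(b-C)@e,(b-C)@n]
for sg in(1,-1):
    for z0,z1 in((18,30),(30,45),(45,60),(60,80)):
        m=(l[:,0]*sg>35)&(l[:,0]*sg<75)&(abs(l[:,1])<20)&(z>z0)&(z<z1)&((b[:,0]>20)|(b[:,1]<-10))&(b[:,1]<-10)
        if m.sum(): print(sg,z0,m.sum(),'x',np.percentile(l[m,0],[3,97]).round(),'y',np.percentile(l[m,1],[3,97]).round(),'baymaxy',np.percentile(b[m,1],97).round())
E
```

```text
2.5667 [ 0.59062124 -0.05446064  0.01337458] [  15.58430942 -103.30984141] [-1.53200890e-03  3.71835528e-01  9.28297362e-01  1.38673838e-05] [ 0.59188538 -0.15845229  0.53407483] (array([0.03952586, 0.03425479, 0.00544929]), array([-0.00112458, -0.00285033,  0.00771817]))
1 18 3 x [46. 48.] y [-4.  8.] baymaxy -62.0
1 30 34 x [44. 57.] y [-13.   9.] baymaxy -61.0
1 45 37 x [44. 59.] y [-13.   8.] baymaxy -61.0
1 60 56 x [43. 69.] y [-16.   8.] baymaxy -56.0
-1 18 2 x [-46. -40.] y [-9. -4.] baymaxy -139.0
-1 30 32 x [-54. -40.] y [-12.   6.] baymaxy -139.0
-1 45 41 x [-54. -41.] y [-12.   6.] baymaxy -139.0
-1 60 65 x [-72. -38.] y [-14.   7.] baymaxy -131.0
```

View pics/side2.png

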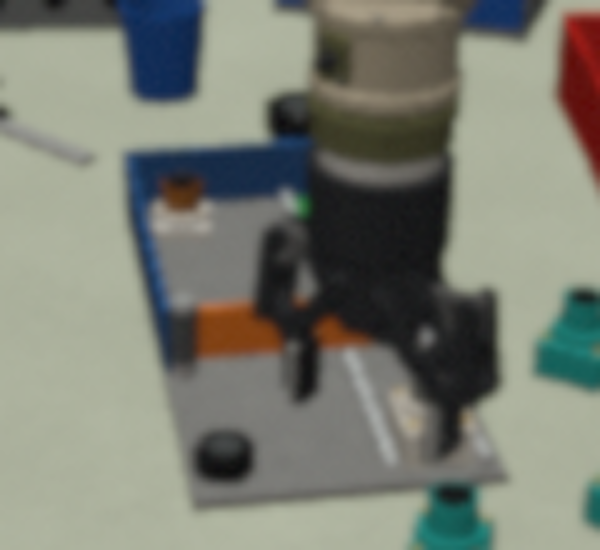

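Emit:
{"fn": "servo_tool", "kwargs": {
  "targets": [
    {"xyz": [0, 0, 0.006], "jaw": 1},
    {"xyz": [0.005, 0.0042, 0.006], "jaw": 1},
    {"xyz": [0.01, 0.0084, 0.006], "jaw": 1},
    {"xyz": [0.015, 0.0126, 0.006], "jaw": 1},
    {"xyz": [0.02, 0.0168, 0.006], "jaw": 1},
    {"xyz": [0.025, 0.021, 0.006], "jaw": 1},
    {"xyz": [0.03, 0.0252, 0.006], "jaw": 1},
    {"xyz": [0.035, 0.0294, 0.006], "jaw": 1},
    {"xyz": [0.04, 0.0336, 0.006], "jaw": 1},
    {"xyz": [0.045, 0.0378, 0.006], "jaw": 1},
    {"xyz": [0.05, 0.042, 0.006], "jaw": 1},
    {"xyz": [0.053, 0.0445, 0.006], "jaw": 1}
  ]
}}

```text
schema error: expected keys xyz, twist, jaw
```

```bash
cat > chk.py <<'E'
from h import *
import sys
n=sys.argv[1]; s=env.get_state(); x=rot(s['orientation'])[:,0]; ph=np.arctan2(x[1],x[0])-a
C=tobay(s['tcp_pos']); print(s['clock'],s['tcp_pos'].round(4),'bay',C.round(1),'phi',np.degrees(ph).round(1),s['wrist_force'].round(2))
A,Bf=fing(C,ph); print('pred flap',flap(A),'B max y',Bf[:,1].max(),'carrier yc',Bf[:,1].max()+22)
out=[]
for cam in('top','side'):
    c=env.read_camera(cam); v,u=np.mgrid[:384,:512]; P=c['eye']+rays(c,np.c_[u.ravel(),v.ravel()])*c['depth'].reshape(-1,1); b=tobay(P)
    hsv=cv2.cvtColor(c['color'],cv2.COLOR_RGB2HSV).reshape(-1,3).astype(int)
    ib=(abs(b[:,0])<72)&(b[:,1]>-130)&(b[:,1]<215)
    o=ib&(hsv[:,0]>5)&(hsv[:,0]<22)&(hsv[:,1]>130)&(P[:,2]>.02)&(b[:,1]<165)
    if o.sum()>5: d=b[o]-[-74,0]; print(cam,'flap ang from orange',o.sum(),np.median(np.arctan2(d[:,1],d[:,0])).round(3))
    w=ib&(b[:,0]>20)&(hsv[:,2]>135)&(hsv[:,1]<50)&(P[:,2]>.022)&(P[:,2]<.045)
    if w.sum()>3: print(cam,'white',w.sum(),np.percentile(b[w],[3,97],axis=0).round().tolist())
    im=c['color'][145:220,180:305] if cam=='top' else c['color'][130:240,200:320]
    out.append(cv2.resize(im[:,:,::-1],(400,400*im.shape[0]//im.shape[1]),interpolation=cv2.INTER_CUBIC))
h=max(i.shape[0] for i in out); cv2.imwrite(f'pics/{n}.png',np.hstack([cv2.copyMakeBorder(i,0,h-i.shape[0],0,0,0) for i in out]))
E
python3 chk.py c1
```

```text
2.6167 [ 0.5923 -0.0552  0.0149] bay [  17.2 -104.2] phi 130.4 [-0.68 -0.69 -0.19]
pred flap (np.float64(-0.6784283205822131), np.float64(82.51136110834373)) B max y -129.45424367179817 carrier yc -107.45424367179817
top flap ang from orange 29 0.008
side flap ang from orange 214 -0.013
side white 55 [[30.0, -117.0], [43.0, -79.0]]
```

View pics/c1.png

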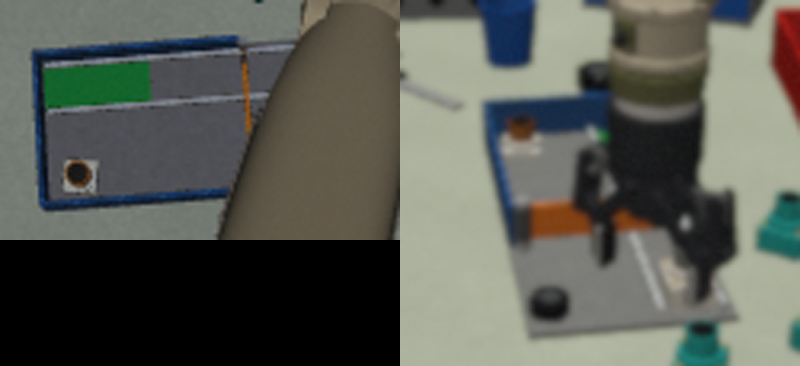

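The call was refused because the rows had no twist, so nothing moved. Carrier centre is at y≈-98. I'm resending the push with twist added.

Emit:
{"fn": "servo_tool", "kwargs": {
  "targets": [
    {"xyz": [0, 0, 0.007], "twist": [0, 0, 0], "jaw": 1},
    {"xyz": [0.005, 0.0042, 0.007], "twist": [0, 0, 0], "jaw": 1},
    {"xyz": [0.01, 0.0084, 0.007], "twist": [0, 0, 0], "jaw": 1},
    {"xyz": [0.015, 0.0126, 0.007], "twist": [0, 0, 0], "jaw": 1},
    {"xyz": [0.02, 0.0168, 0.007], "twist": [0, 0, 0], "jaw": 1},
    {"xyz": [0.025, 0.021, 0.007], "twist": [0, 0, 0], "jaw": 1},
    {"xyz": [0.03, 0.0252, 0.007], "twist": [0, 0, 0], "jaw": 1},
    {"xyz": [0.035, 0.0294, 0.007], "twist": [0, 0, 0], "jaw": 1},
    {"xyz": [0.04, 0.0336, 0.007], "twist": [0, 0, 0], "jaw": 1},
    {"xyz": [0.045, 0.0378, 0.007], "twist": [0, 0, 0], "jaw": 1},
    {"xyz": [0.05, 0.042, 0.007], "twist": [0, 0, 0], "jaw": 1},
    {"xyz": [0.054, 0.0453, 0.007], "twist": [0, 0, 0], "jaw": 1}
  ]
}}

```text
clock: 3.72
tcp_pos: [0.5844, 0.0137, 0.0063]
orientation: [0.0, 0.373, 0.928, -0.0]
wrist_force: [0.1, -3.3, 3.4]
finger_gap: 0.0855
```

```bash
python3 chk.py c2
```

```text
3.7167 [0.5844 0.0137 0.0063] bay [ 16.4 -34.9] phi 130.3 [ 0.1  -3.25  3.43]
pred flap (np.float64(0.2880785085439519), np.float64(63.85410333162713)) B max y -60.155890531551414 carrier yc -38.155890531551414
side flap ang from orange 257 0.264
side white 47 [[27.0, -59.0], [68.0, -18.0]]
```

View pics/c2.png

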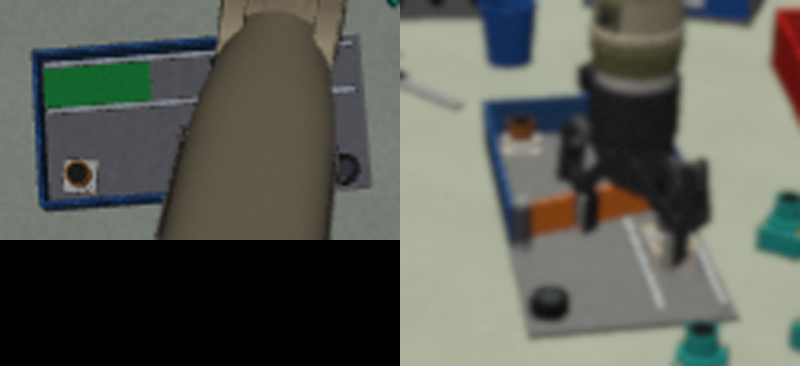

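The picture matches the prediction: flap 0.26 rad, carrier at y≈-38. I'm continuing the straight push.

Emit:
{"fn": "servo_tool", "kwargs": {
  "targets": [
    {"xyz": [0.0046, 0.0039, -0.001], "twist": [0, 0, 0], "jaw": 1},
    {"xyz": [0.0092, 0.0077, -0.001], "twist": [0, 0, 0], "jaw": 1},
    {"xyz": [0.0138, 0.0116, -0.001], "twist": [0, 0, 0], "jaw": 1},
    {"xyz": [0.0184, 0.0154, -0.001], "twist": [0, 0, 0], "jaw": 1},
    {"xyz": [0.023, 0.0193, -0.001], "twist": [0, 0, 0], "jaw": 1},
    {"xyz": [0.0276, 0.0231, -0.001], "twist": [0, 0, 0], "jaw": 1},
    {"xyz": [0.0322, 0.027, -0.001], "twist": [0, 0, 0], "jaw": 1},
    {"xyz": [0.0368, 0.0309, -0.001], "twist": [0, 0, 0], "jaw": 1},
    {"xyz": [0.0414, 0.0347, -0.001], "twist": [0, 0, 0], "jaw": 1},
    {"xyz": [0.0414, 0.0347, -0.001], "twist": [0, 0, 0], "jaw": 1}
  ]
}}

```text
clock: 4.65
tcp_pos: [0.5785, 0.0684, 0.0073]
orientation: [-0.0, 0.372, 0.928, 0.001]
wrist_force: [0.7, 0.5, 0.1]
finger_gap: 0.0853
```

```bash
python3 chk.py c3; python3 - <<'E'
from h import *
s=env.get_state()
C0=tobay(s['tcp_pos'])
for C,ph in [((16,20),130),((16,27),134),((15,34),138),((14,41),142),((13,48),146),((12,55),150),((11,61),154),((9.5,68),158),((7.5,75),162),((6,82),166),((4,89),170),((2,96),175),((0,102),180),((0,108),180)]:
    A,Bf=fing(np.array(C,float),np.radians(ph)); t,r=flap(A); k=Bf[:,1].argmax()
    m=move(s['tcp_pos'],s['orientation'],np.array(C),np.radians(ph),s['tcp_pos'][2])
    print(C,ph,'flap',t.round(2),'r',r.round(),'B',Bf[k].round(),'yc',(Bf[k,1]+22).round(),'MOVE',m[0].round(4),m[1][2].round(3))
E
```

```text
4.65 [0.5785 0.0684 0.0073] bay [16.2 20.2] phi 130.4 [0.68 0.51 0.06]
pred flap (np.float64(0.93379266331263), np.float64(72.14944013775722)) B max y -5.077833185525456 carrier yc 16.922166814474544
side flap ang from orange 111 0.912
side white 42 [[27.0, -4.0], [66.0, 32.0]]
(16, 20) 130 flap 0.93 r 72.0 B [52. -5.] yc 17.0 MOVE [0.0008 0.     0.    ] 0.006
(16, 27) 134 flap 0.99 r 74.0 B [53.  4.] yc 26.0 MOVE [0.0062 0.0046 0.    ] -0.064
(15, 34) 138 flap 1.05 r 75.0 B [54. 14.] yc 36.0 MOVE [0.0121 0.0083 0.    ] -0.134
(14, 41) 142 flap 1.11 r 77.0 B [54. 24.] yc 46.0 MOVE [0.0181 0.0121 0.    ] -0.204
(13, 48) 146 flap 1.16 r 78.0 B [54. 33.] yc 55.0 MOVE [0.0241 0.0159 0.    ] -0.273
(12, 55) 150 flap 1.2 r 80.0 B [54. 43.] yc 65.0 MOVE [0.0301 0.0197 0.    ] -0.343
(11, 61) 154 flap 1.24 r 81.0 B [54. 52.] yc 74.0 MOVE [0.0353 0.0228 0.    ] -0.413
(9.5, 68) 158 flap 1.28 r 83.0 B [53. 62.] yc 84.0 MOVE [0.0416 0.0262 0.    ] -0.483
(7.5, 75) 162 flap 1.32 r 86.0 B [51. 72.] yc 94.0 MOVE [0.0482 0.0292 0.    ] -0.553
(6, 82) 166 flap 1.35 r 88.0 B [50. 82.] yc 104.0 MOVE [0.0546 0.0326 0.    ] -0.622
(4, 89) 170 flap 1.38 r 112.0 B [48. 92.] yc 114.0 MOVE [0.0612 0.0356 0.    ] -0.692
(2, 96) 175 flap 1.41 r 114.0 B [ 45. 103.] yc 125.0 MOVE [0.0678 0.0386 0.    ] -0.779
(0, 102) 180 flap 1.44 r 114.0 B [ 42. 113.] yc 135.0 MOVE [0.0737 0.0409 0.0001] -0.867
(0, 108) 180 flap 1.45 r 120.0 B [ 42. 119.] yc 141.0 MOVE [0.0783 0.0448 0.0001] -0.867
```

Emit:
{"fn": "servo_tool", "kwargs": {
  "targets": [
    {"xyz": [0.0062, 0.0046, 0], "twist": [0, 0, -0.064], "jaw": 1},
    {"xyz": [0.0121, 0.0083, 0], "twist": [0, 0, -0.134], "jaw": 1},
    {"xyz": [0.0181, 0.0121, 0], "twist": [0, 0, -0.204], "jaw": 1},
    {"xyz": [0.0241, 0.0159, 0], "twist": [0, 0, -0.273], "jaw": 1},
    {"xyz": [0.0301, 0.0197, 0], "twist": [0, 0, -0.343], "jaw": 1},
    {"xyz": [0.0353, 0.0228, 0], "twist": [0, 0, -0.413], "jaw": 1},
    {"xyz": [0.0385, 0.0245, 0], "twist": [0, 0, -0.448], "jaw": 1},
    {"xyz": [0.0416, 0.0262, 0], "twist": [0, 0, -0.483], "jaw": 1},
    {"xyz": [0.0449, 0.0277, 0], "twist": [0, 0, -0.518], "jaw": 1},
    {"xyz": [0.0482, 0.0292, 0], "twist": [0, 0, -0.553], "jaw": 1},
    {"xyz": [0.0482, 0.0292, 0], "twist": [0, 0, -0.553], "jaw": 1}
  ]
}}

```text
clock: 5.67
tcp_pos: [0.5641, 0.1215, 0.0074]
orientation: [0.0, 0.105, 0.994, 0.0]
wrist_force: [1.0, -0.6, -0.3]
finger_gap: 0.0855
```

```bash
python3 chk.py c4; python3 - <<'E'
from h import *
s=env.get_state()
for C,ph in [((7.5,75),162),((6,82),166),((4,89),170),((2,96),175),((0,102),180),((0,108),180)]:
    m=move(s['tcp_pos'],s['orientation'],np.array(C),np.radians(ph),s['tcp_pos'][2])
    print(C,ph,'MOVE',m[0].round(4),m[1][2].round(3))
E
```

```text
5.6667 [0.5641 0.1215 0.0074] bay [ 7.3 74.4] phi 162.0 [ 1.02 -0.59 -0.26]
pred flap (np.float64(1.3171928152721883), np.float64(84.9146011797691)) B max y 71.77431130233269 carrier yc 93.77431130233269
top flap ang from orange 13 1.306
side flap ang from orange 36 1.312
side white 48 [[27.0, 72.0], [56.0, 107.0]]
(7.5, 75) 162 MOVE [0.0002 0.0008 0.    ] -0.001
(6, 82) 166 MOVE [0.0038 0.007  0.    ] -0.071
(4, 89) 170 MOVE [0.0079 0.013  0.    ] -0.141
(2, 96) 175 MOVE [0.0119 0.019  0.    ] -0.228
(0, 102) 180 MOVE [0.0157 0.0241 0.    ] -0.316
(0, 108) 180 MOVE [0.0176 0.0298 0.    ] -0.316
```

View pics/c4.png

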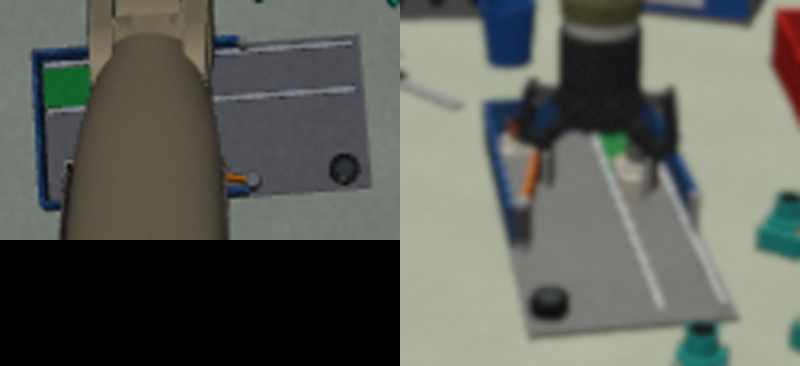

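The flap is held at 1.31 rad and the carrier is at y≈94, clear of it. Now the final slow stretch.

Emit:
{"fn": "servo_tool", "kwargs": {
  "targets": [
    {"xyz": [0.0019, 0.0035, 0], "twist": [0, 0, -0.035], "jaw": 1},
    {"xyz": [0.0038, 0.007, 0], "twist": [0, 0, -0.071], "jaw": 1},
    {"xyz": [0.0058, 0.01, 0], "twist": [0, 0, -0.106], "jaw": 1},
    {"xyz": [0.0079, 0.013, 0], "twist": [0, 0, -0.141], "jaw": 1},
    {"xyz": [0.01, 0.016, 0], "twist": [0, 0, -0.185], "jaw": 1},
    {"xyz": [0.0119, 0.019, 0], "twist": [0, 0, -0.228], "jaw": 1},
    {"xyz": [0.0138, 0.0215, 0], "twist": [0, 0, -0.272], "jaw": 1},
    {"xyz": [0.0157, 0.0241, 0], "twist": [0, 0, -0.316], "jaw": 1},
    {"xyz": [0.0167, 0.027, 0], "twist": [0, 0, -0.316], "jaw": 1},
    {"xyz": [0.0176, 0.0298, 0], "twist": [0, 0, -0.316], "jaw": 1},
    {"xyz": [0.0182, 0.0317, 0], "twist": [0, 0, -0.316], "jaw": 1},
    {"xyz": [0.0182, 0.0317, 0], "twist": [0, 0, -0.316], "jaw": 1}
  ]
}}

```text
clock: 6.77
tcp_pos: [0.5535, 0.1564, 0.0076]
orientation: [0.001, -0.052, 0.999, 0.0]
wrist_force: [2.4, -1.8, 1.8]
finger_gap: 0.0852
```

```bash
python3 chk.py c5
```

```text
6.7667 [0.5535 0.1564 0.0076] bay [  0.3 110.2] phi -180.0 [ 2.39 -1.8   1.84]
pred flap (np.float64(1.4493569141490328), np.float64(122.40079157437299)) B max y 121.23352364342627 carrier yc 143.23352364342628
top flap ang from orange 38 1.453
side flap ang from orange 31 1.454
side white 41 [[26.0, 120.0], [63.0, 158.0]]
```

View pics/c5.png

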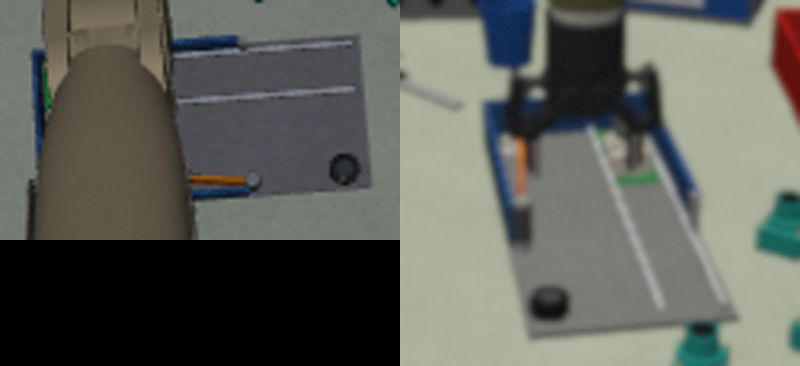

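The carrier is at y≈143 with a strip of green showing behind it. I'm backing off, then lifting.

Emit:
{"fn": "servo_tool", "kwargs": {
  "targets": [
    {"xyz": [0, -0.005, 0], "twist": [0, 0, 0], "jaw": 1},
    {"xyz": [0, -0.015, 0], "twist": [0, 0, 0], "jaw": 1},
    {"xyz": [0, -0.025, 0], "twist": [0, 0, 0], "jaw": 1},
    {"xyz": [0, -0.025, 0], "twist": [0, 0, 0], "jaw": 1},
    {"xyz": [0, -0.025, -0.03], "twist": [0, 0, 0], "jaw": 1},
    {"xyz": [0, -0.025, -0.07], "twist": [0, 0, 0], "jaw": 1},
    {"xyz": [0, -0.025, -0.11], "twist": [0, 0, 0], "jaw": 1},
    {"xyz": [0, -0.025, -0.15], "twist": [0, 0, 0], "jaw": 1},
    {"xyz": [0, -0.025, -0.17], "twist": [0, 0, 0], "jaw": 1},
    {"xyz": [0, -0.025, -0.17], "twist": [0, 0, 0], "jaw": 1}
  ]
}}

```text
clock: 7.7
tcp_pos: [0.5582, 0.1312, 0.183]
orientation: [0.004, -0.052, 0.999, 0.0]
wrist_force: [-0.3, 0.0, 0.4]
finger_gap: 0.0851
```

Emit:
{"fn": "servo_tool", "kwargs": {
  "targets": [
    {"xyz": [0.04, 0, 0], "twist": [0, 0, 0], "jaw": 1},
    {"xyz": [0.08, 0, 0], "twist": [0, 0, 0], "jaw": 1},
    {"xyz": [0.11, 0, 0], "twist": [0, 0, 0], "jaw": 1},
    {"xyz": [0.13, 0, 0], "twist": [0, 0, 0], "jaw": 1},
    {"xyz": [0.13, 0, 0], "twist": [0, 0, 0], "jaw": 1},
    {"xyz": [0.13, 0, 0], "twist": [0, 0, 0], "jaw": 1},
    {"xyz": [0.13, 0, 0], "twist": [0, 0, 0], "jaw": 1},
    {"xyz": [0.13, 0, 0], "twist": [0, 0, 0], "jaw": 1},
    {"xyz": [0.13, 0, 0], "twist": [0, 0, 0], "jaw": 1},
    {"xyz": [0.13, 0, 0], "twist": [0, 0, 0], "jaw": 1},
    {"xyz": [0.13, 0, 0], "twist": [0, 0, 0], "jaw": 1},
    {"xyz": [0.13, 0, 0], "twist": [0, 0, 0], "jaw": 1}
  ]
}}

```text
clock: 8.7
tcp_pos: [0.4265, 0.1177, 0.1771]
orientation: [-0.0, -0.052, 0.999, 0.0]
wrist_force: [0.5, -0.1, 1.0]
finger_gap: 0.0856
```

```bash
python3 chk.py c6
```

```text
8.7 [0.4265 0.1177 0.1771] bay [-129.9   84.8] phi -179.9 [ 0.49 -0.11  0.97]
pred flap (np.float64(2.5815704283845045), np.float64(134.88212547598488)) B max y 95.91657741210571 carrier yc 117.91657741210571
top flap ang from orange 45 0.01
top white 34 [[32.0, 123.0], [67.0, 163.0]]
side flap ang from orange 410 -0.003
side white 78 [[26.0, 122.0], [63.0, 156.0]]
```

View pics/c6.png

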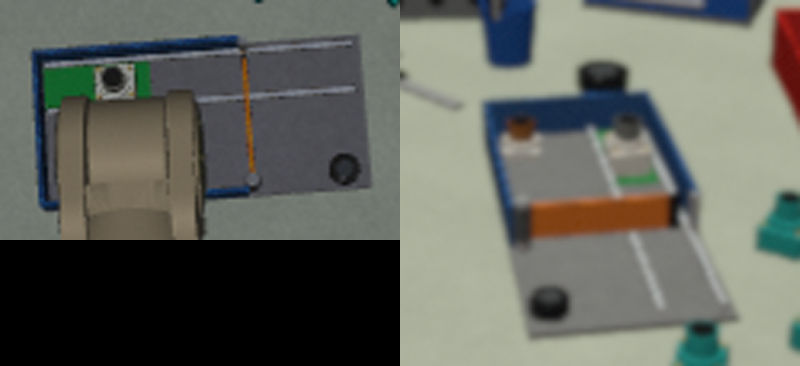

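The flap is shut and the carrier stands upright on the green zone, about y 143. The bystanders in view are where they were.

```bash
python3 -c "
from workcell import env
print(env.hand_in())"
```

```text
the job is handed in; nothing more can be done
None
```

The carrier is in the curing bay on the green zone and the flap is shut behind it. I handed the job in at about 8.7 s; the hand-in gave no verdict.

One finger held the flap open, up to about 1.45 rad, while the other pushed the carrier along the guideway. I turned the gripper on the way so both contacts held. Then I backed off 25 mm and lifted clear.

**Last checks, both cameras:**
- **Flap:** measured at 0.01 rad (top camera) and -0.003 rad (side camera), so shut.
- **Carrier:** upright, with its block spanning about y 122–163 mm and its centre near x 50, y 143 mm. Green shows on both sides of it.
- **Robot:** the gripper is clear at 0.18 m, with no contact force beyond the sensor's noise.
- **Bystanders:** the collar and the cured specimen looked unmoved. I did not measure the others, but the arm passed nowhere near them at low height.

**Disagreements:** one move call was refused because its rows had no twist, and nothing moved. My first estimate of the bay's position was about 2 mm off, and I corrected it from the hinge post and deck corners before the push.

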